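Hand out a prize capsule at the health-fair stand

ROBOT

A 7-joint arm with a two-finger parallel gripper is mounted at the origin on the work surface. World frame = base frame: x ahead of the robot, y to its left, z up, the work surface at z = 0. Lengths are in m, angles in rad, forces in N, time in s.
With the tool pointing down it reaches from about 0.4 to 0.85 m from the base axis. Payload 10.4 kg.
Tool frame: the origin (TCP) lies on the centre line of the jaws, within the pads' length; the fingertips stand r.tip_extent ahead of it and the grasp point (between the pads) lies 8 mm behind it (r.tip_extent is the distance from the TCP to the fingertips, in m); z points along the fingers, y is the direction in which the jaws open and shut (so a half turn about z gives the same grasp; the last joint's range is limited). The gripper opens to 87 mm and grips with 3 to 60 N. Pads are 19 mm wide; open, the fingers measure 117 mm over their backs; the gripper's body (75 mm by 190 mm) begins 51 mm behind the grasp point.
Start: joints at [1.303, 0.332, -0.065, 1.46, 0.022, 1.35, -0.088], TCP at [0.151, -0.606, 0.211] pointing down, gripper open.
Joint ranges: [-2.6, 2.6], [-0.5, 2.12], [-1.47, 1.34], [0.16, 2.42], [-1.27, 4.41], [0.06, 2.06], [-2.6, 2.6]. Speed limits (rad/s): [2.22, 2.22, 2.79, 2.79, 3.14, 3.14, 3.14].

INTERFACE

Orientations are given as a unit quaternion [x, y, z, w].
In Python, from bench import r gives the robot as it stands.
- The arm moves only by the shell command python3 -m jog 'ROWS' [FORCE]. ROWS is JSON, a list of rows, each a list of 7 numbers: the shift along the tool's x, y, z in cm, then the turn, a rotation vector about the tool's x, y, z in rad, then the opening, from -1 (shut) to 1 (fully open). In form: [[tx, ty, tz, wx, wy, wz, jaw], ...]. A call has 1 to 20 rows; each row shifts and turns the commanded pose from where the row before left it, along the tool's axes as they then stand; what a row does not reach is not made up. A row lasts 1/8 s, in which the tool goes at most 62.5 mm and 10.7 degrees, less where a joint would pass 70% of its speed; a pose out of reach is approached as far as the arm can. A call with a gripper value outside its range is refused whole. The fingers move at their own pace and stop on an object; FORCE is the grip in N (left out, the last holds). Time passes only in rows, so rows that do not move let the fingers close. It gives the time, the measured TCP pose, the force and the opening at its end, in the units of the state.
- r.read_state(): the state, without advancing time (a new reading comes with each control period).
- r.camera(name): name is "scene" or "top"; returns a dict with "frame" (480x640x3 uint8, red, green, blue), "fx", "fy", "cx", "cy" (pixels), "k1" (the pictures are not rectified: a ray, as slopes to the right and down, at radius r is drawn at 1 + k1 r^2 times it, then the intrinsics apply), "camera_from_world" (4x4, takes a point from world to camera coordinates). Camera axes: x right, y down, z forward; pixel columns grow to the right and rows downward; lengths in m; the calibration is good to about 2 mm. A picture is of the moment at which its call begins. There is no depth.
- r.close_job(): hands the job in, once; it reports no verdict.
Trained networks look in a picture, given as the dict that the camera call returned (one of the last four; its "shot" number tells which), for a name from the list of things; names that differ only in an ending like _2 or _b are one class to them, and where a whole thing is asked for, a point or a joint stands for the part that bears it (a point fixed in the world has none). Each returns a list of dicts, best first, with "score" (0 to 1); they miss things now and then, are a little off and sometimes report something else, mostly with a low value. They report only what shows in the picture. A call takes as long as a camera call.
- r.search_frame(picture, thing): "rect" ([left, top, right, bottom] in pixels, round what is visible of it).
The state is a dict: "time": time; "joint_positions": joint angles; "joint_vel": joint speeds; "joint_torque": joint torques, N m; "ee_pos": TCP position; "eef_rot": TCP orientation; "ft_force": force on the tool from outside, world axes, zero at the start; "torque": the same for the moment, N m; "width": finger opening in m.
Only numpy, scipy, OpenCV 4.12 (cv2) and the standard library are available. Lean on these libraries where they do the work, as an engineer would, in place of code of your own. Each camera call takes 0.05 s, during which the arm holds its last target.

TASK

A visitor at the stand has won a red prize capsule. Press down the black paddle of the dispenser lever whose gate holds back the red capsule, so that the gate lifts and the capsule rolls into the middle tray, then let the paddle come back up so that the gate shuts. Do not touch either capsule, leave the blue one behind its own shut gate, and leave the other things on the table alone.

Things in the scene. Friction and masses are not known exactly. Their poses are not given: they have to be found in the camera images.
- dispenser: fixed two-lane dispenser; origin on the table below the middle of the lever pins; x from paddles to ramps, y to the left lane. Pale wooden base x -60 to 160, y +/-180 mm. Two ramps (at x 115, y +/-50 to +/-165 mm) slope inwards to a tray between them. At each foot (y +/-58) a yellow gate hangs on a steel lever along x with a black paddle at its other end. Top 140 mm at rest; an open gate's lever reaches 200 mm.
- lever_left (a joint): left rocking lever: 0 = at rest, paddle up, gate shut; 0.45 rad = paddle fully down (stop). Turns about a level pin at dispenser x 0, y +58, z 125 mm. A spring returns it to 0 when let go; the paddle takes about 4 N to move, 6 to 7 N fully down. The capsule passes under the gate from about 0.32 rad.
- lever_right (a joint): right rocking lever: 0 = at rest, paddle up, gate shut; 0.45 rad = paddle fully down (stop). Turns about a level pin at dispenser x 0, y -58, z 125 mm. A spring returns it to 0 when let go; the paddle takes about 4 N to move, 6 to 7 N fully down. The capsule passes under the gate from about 0.32 rad.
- paddle_left (a point): black press paddle at the robot's end of the left (+y) lever, 44 x 38 x 8 mm; this point is the centre of its top face, z out of that face, x along the lever to the gate. At rest at dispenser x -100, y +58, z 135 mm; it sinks 43 mm to fully down, then slopes 0.45 rad. Only the table is below it.
- paddle_right (a point): black press paddle at the robot's end of the right (-y) lever, 44 x 38 x 8 mm; this point is the centre of its top face, z out of that face, x along the lever to the gate. At rest at dispenser x -100, y -58, z 135 mm; it sinks 43 mm to fully down, then slopes 0.45 rad. Only the table is below it.
- capsule_red: red ball-shaped capsule, 38 mm across, about 30 g, with a thin white seam; origin at its centre. At the start it rests against the uphill face of the left or the right gate, at dispenser x 115, y +79 or -79, z about 75 mm.
- capsule_blue: blue capsule of the same kind, against the other gate.
- tray (a point): centre of the tray's inner floor (black), 14 mm above the table; axes as the dispenser's. The inside is 64 mm in x by 96 mm in y; a capsule in it has its centre 19 mm above this point.
- specimen_jar: empty clear open specimen jar, 48 mm across, 60 mm high, beside the dispenser; origin at the centre of its underside; bystander.
- stamp: wooden hand stamp, 34 mm across, 72 mm high, standing beside the dispenser; origin at the centre of its underside; bystander.
- sanitizer: clear bottle with blue cap, 60 mm across, 160 mm high; origin at the centre of its underside; bystander.
- glove_box: white cardboard-style box, 120 x 220 x 75 mm; origin at the centre of its underside; bystander.
- sharps_bin: red round waste bin with a raised flap, 146 mm across, about 175 mm high; origin at the centre of its underside; bystander.
- pen_cup: green open cup, 70 mm across, 95 mm high; origin at the centre of its underside; bystander.

How it is judged:
By the outcome, as a careful person would: the job done as asked, in the order asked, and still so for the second after the job is handed in, with the robot touching nothing.
It also fails if it takes over 32 s, if anything falls off the work surface, if the arm or the gripper's body presses on something with over 40 N, if the wrist force passes 120 N, or if a joint passes its speed limit or range.

## Working session

There is one attempt and no reset: what is moved stays moved. The work goes in short steps, Python scripts to look and compute and a shell command to move; the robot and the scene stay as the last step left them, time stands still between calls to the robot, and variables do not carry over. Pictures are saved under pics/ and viewed, and the job is handed in when it is done.

```bash
mkdir -p pics; ls; python3 - <<'E'
from bench import r
import cv2
for n in("scene","top"):
    p=r.camera(n); cv2.imwrite(f"pics/{n}0.png",p["frame"][:,:,::-1])
    print(n,p["fx"],p["fy"],p["cx"],p["cy"],p["k1"],p["camera_from_world"])
    for t in["dispenser","paddle_left","paddle_right","capsule_red","capsule_blue","tray","sanitizer","sharps_bin","stamp","specimen_jar"]:
        print(t,[(round(d["score"],2),[round(x) for x in d["rect"]]) for d in r.search_frame(p,t)[:3]])
print(r.read_state(), r.tip_extent)
E
```

```text
pics
scene 440.54049954388523 440.54049954388523 325.0103897031778 242.12471681485195 -0.013878958740900183 [[-0.8166031   0.57718781 -0.00368909  0.46694086]
 [ 0.37454468  0.52501971 -0.76424511 -0.11977419]
 [-0.43917612 -0.62546665 -0.64491535  1.67596725]
 [ 0.          0.          0.          1.        ]]
dispenser [(0.85, [279, 230, 406, 346])]
paddle_left [(0.71, [324, 246, 400, 302])]
paddle_right [(0.69, [303, 226, 379, 280])]
capsule_red [(0.2, [307, 225, 376, 279])]
capsule_blue [(0.5, [328, 294, 346, 307])]
tray [(0.64, [279, 231, 405, 345])]
sanitizer [(0.93, [292, 153, 303, 195])]
sharps_bin [(0.77, [427, 334, 494, 417])]
stamp [(0.43, [302, 234, 312, 255])]
specimen_jar [(0.92, [388, 314, 406, 339])]
top 609.4168929468797 609.4168929468797 309.6561675831364 221.69438243629367 -0.1937373240114818 [[ 0.00862119 -0.99995262 -0.00451955  0.00855873]
 [-0.99056809 -0.00792202 -0.13679219  0.5575886 ]
 [ 0.13674991  0.00565624 -0.99058946  1.53259173]
 [ 0.          0.          0.          1.        ]]
dispenser [(0.81, [210, 167, 347, 274])]
paddle_left [(0.76, [243, 168, 
[... 436 characters left out ...]
ime': 1.1, 'joint_positions': array([ 1.30338172,  0.33224668, -0.06470938,  1.46008295,  0.02158721,
        1.3499137 , -0.08846418]), 'joint_vel': array([-0.00093159,  0.00032031,  0.00029135,  0.00010152,  0.00039696,
        0.00081396, -0.00042728]), 'joint_torque': array([ 9.25339518e-04, -6.23050189e+01,  2.53501127e-02, -3.90118790e+01,
       -6.11315737e-02,  3.15182540e-02, -5.64556683e-05]), 'ee_pos': array([ 0.15151879, -0.60637919,  0.21065452]), 'eef_rot': array([9.92514842e-01, 1.22124064e-01, 1.93857553e-05, 1.87211466e-05]), 'ft_force': array([0.16055896, 0.27145673, 0.44356293]), 'torque': array([ 0.03897055, -0.04836553, -0.00568465]), 'width': 0.08727516932877072} 0.011
```

```bash
python3 - <<'E'
import cv2
a=cv2.imread("pics/top0.png")[150:300,180:390];cv2.imwrite("pics/top0c.png",cv2.resize(a,None,fx=3.8,fy=3.8,interpolation=cv2.INTER_CUBIC))
a=cv2.imread("pics/scene0.png")[215:365,260:460];cv2.imwrite("pics/scene0c.png",cv2.resize(a,None,fx=4,fy=4,interpolation=cv2.INTER_CUBIC))
E
```

```text
(no output)
```

View pics/top0c.png

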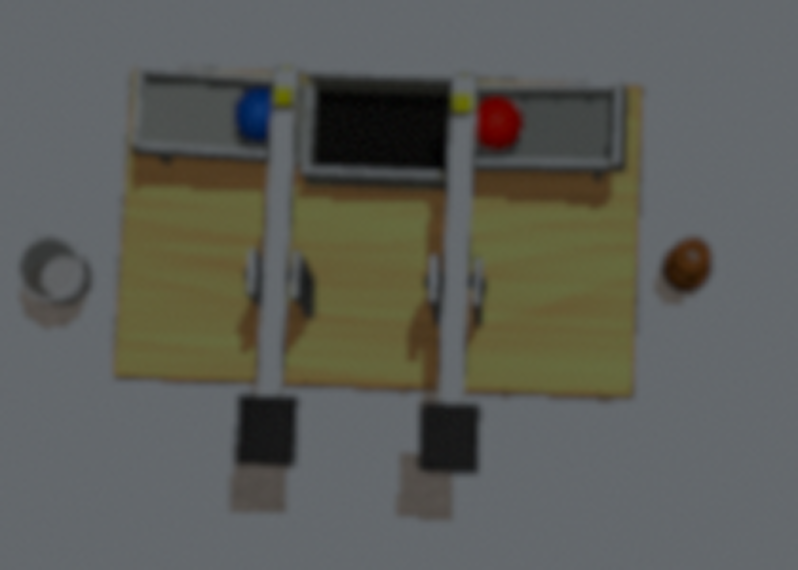

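View pics/scene0c.png

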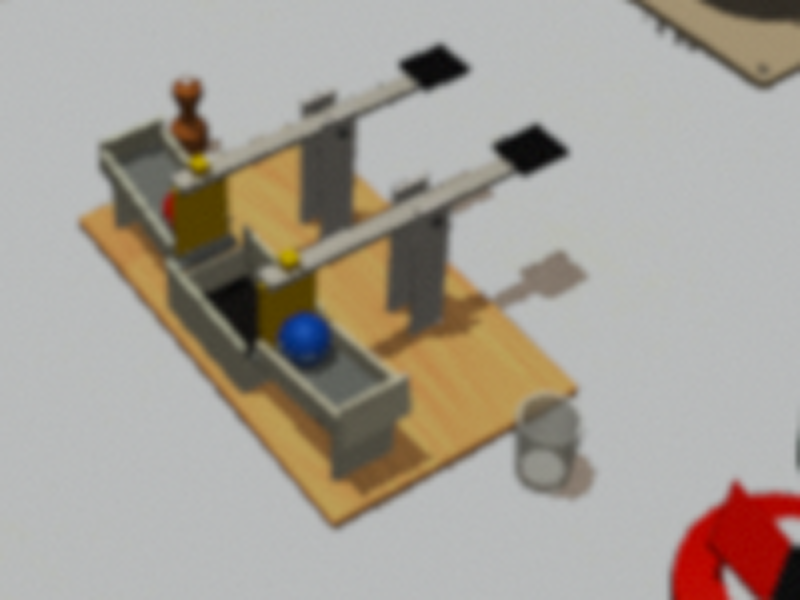

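View pics/scene0.png

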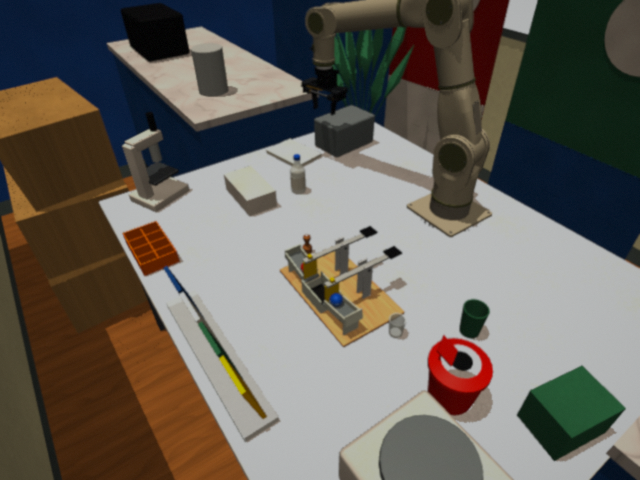

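View pics/top0.png

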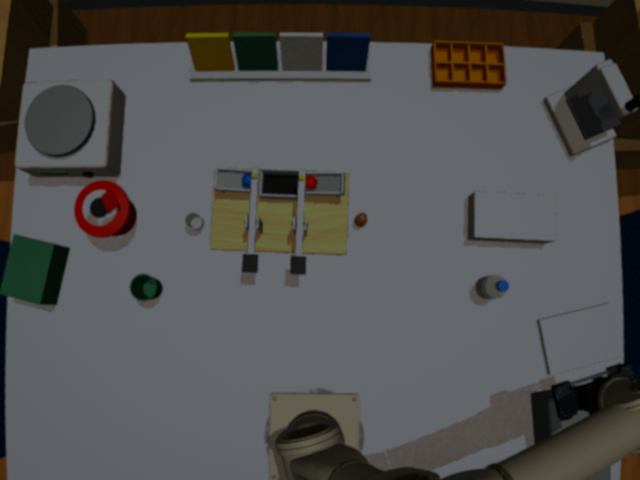

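Red is behind the gate of the right lever (top view: red at (311,182), and that lever's paddle at (298,265)). Blue is at (247,181) behind the left one.

```bash
cat > h.py <<'E'
import numpy as np, cv2
from bench import r
def ray(p,u,v,z):
    K=np.array([[p["fx"],0,p["cx"]],[0,p["fy"],p["cy"]],[0,0,1]])
    s=cv2.undistortPoints(np.array([[[u,v]]],float),K,np.array([p["k1"],0,0,0]))[0,0]
    T=np.array(p["camera_from_world"]);R,t=T[:3,:3],T[:3,3]
    d=R.T@np.array([s[0],s[1],1]);o=-R.T@t
    return o+d*(z-o[2])/d[2]
def proj(p,P):
    T=np.array(p["camera_from_world"]);K=np.array([[p["fx"],0,p["cx"]],[0,p["fy"],p["cy"]],[0,0,1]])
    return cv2.projectPoints(np.array(P,float).reshape(-1,1,3),cv2.Rodrigues(T[:3,:3])[0],T[:3,3],K,np.array([p["k1"],0,0,0]))[0][:,0]
E
python3 - <<'E'
from h import *
p=r.camera("top")
c=lambda u,v:(u/3.8+180-.4,v/3.8+150-.4)
for n,u,v,z in [("padR",449,438,.135),("padL",267,431,.135),("red",498,122,.075),("blue",257,113,.075),("tray",380,128,.014)]:
    print(n,ray(p,*c(u,v),z).round(4))
q=r.camera("scene")
c=lambda u,v:(u/4+260-.4,v/4+215-.4)
for n,u,v,z in [("padR",434,67,.135),("padL",531,149,.135),("blue",305,338,.075)]:
    print(n,ray(q,*c(u,v),z).round(4))
print("sanit",ray(p,492,288,.1), "stamp",ray(p,361,219,.05))
E
```

```text
padR [0.4395 0.0403 0.135 ]
padL [0.4428 0.1554 0.135 ]
red [0.6551 0.0113 0.075 ]
blue [0.6602 0.1731 0.075 ]
tray [0.6628 0.0937 0.014 ]
padR [0.4405 0.0467 0.135 ]
padL [0.4439 0.1623 0.135 ]
blue [0.6563 0.1725 0.075 ]
sanit [ 0.38623362 -0.44184498  0.1       ] stamp [ 0.56391008 -0.11838288  0.05      ]
```

```bash
python3 -m jog '[[0,0,-2,0,0,0.1375,-1],[0,0,-2,0,0,0.1375,-1],[2.9,-4.3,0,0,0,0,-1],[2.9,-4.3,0,0,0,0,-1],[2.9,-4.3,0,0,0,0,-1],[2.9,-4.3,0,0,0,0,-1],[2.9,-4.3,0,0,0,0,-1],[2.9,-4.3,0,0,0,0,-1],[0,0,0,0,0,0,-1]]'
```

```text
time: 2.33
ee_pos: [0.336, -0.3505, 0.2512]
eef_rot: [1.0, -0.012, 0.001, 0.0]
ft_force: [0.0, -0.2, -0.2]
width: 0.006
```

```bash
python3 -m jog '[[1.15,-4.95,0,0,0,0,-1],[1.15,-4.95,0,0,0,0,-1],[1.15,-4.95,0,0,0,0,-1],[1.15,-4.95,0,0,0,0,-1],[1.15,-4.95,0,0,0,0,-1],[1.15,-4.95,0,0,0,0,-1],[1.15,-4.95,0,0,0,0,-1],[1.15,-4.95,0,0,0,0,-1],[0,0,3,0,0,0,-1],[0,0,3,0,0,0,-1],[0,0,0,0,0,0,-1]]'; python3 - <<'E'
from h import *
for n in("scene","top"):
    p=r.camera(n)
    uv=proj(p,[[.438,.043,.135],[.4395,.0403,.135],[.442,.155,.135]]);print(uv.round(1))
    u,v=uv[0].astype(int)
    a=p["frame"][v-60:v+60,u-80:u+80,::-1]
    cv2.imwrite(f"pics/{n}1.png",cv2.resize(a,None,fx=5,fy=5,interpolation=cv2.INTER_CUBIC))
E
```

```text
time: 3.7
ee_pos: [0.4361, 0.0385, 0.1893]
eef_rot: [1.0, -0.015, -0.002, -0.0]
ft_force: [0.4, -0.1, 1.2]
width: 0.0006
[[368.  230.4]
 [367.  230.2]
 [391.2 250.3]]
[[296.6 265.5]
 [297.7 264.9]
 [250.  263.3]]
```

View pics/scene1.png

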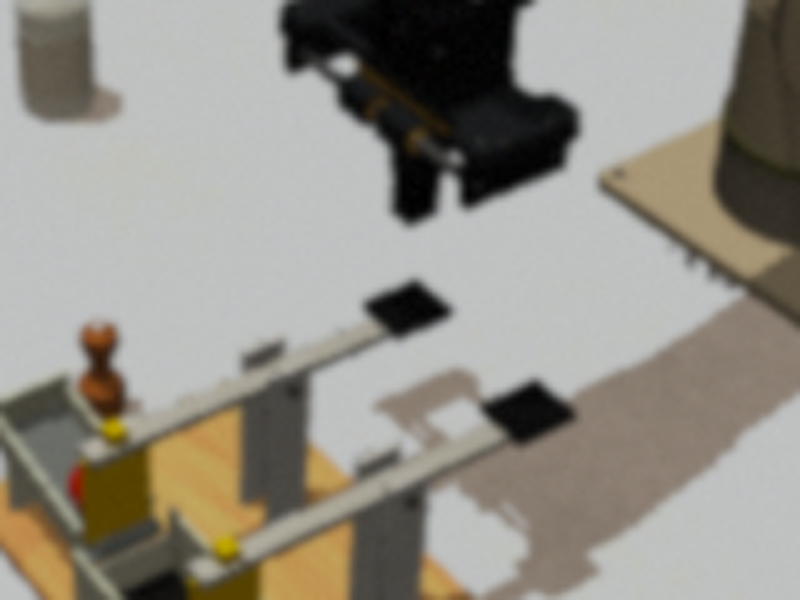

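View pics/top1.png

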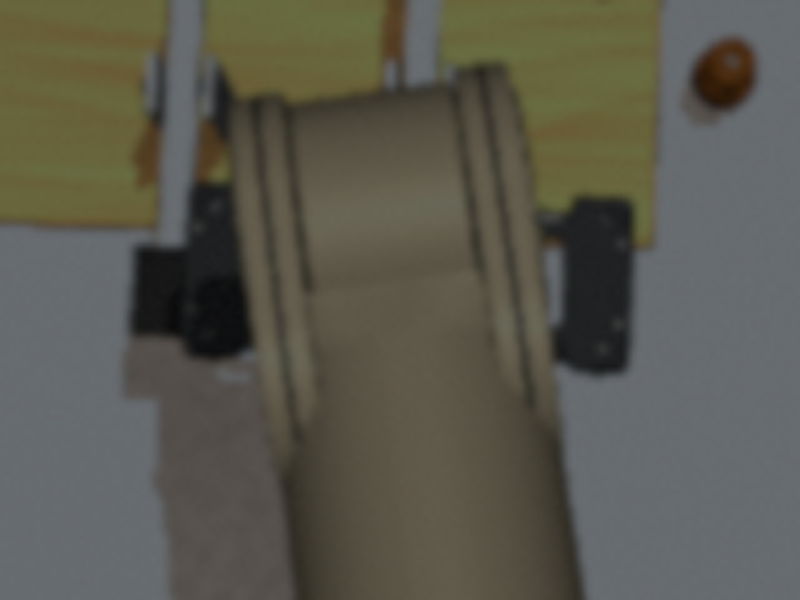

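The closed fingers hang above the right paddle. In the scene view the tips are at (413,220) and the paddle at (408,308). Shifting 3 mm to the left, then pressing.

```bash
python3 -m jog '[[0,-0.3,1,0,0,0,-1],[0,0,1.5,0,0,0,-1],[0,0,1,0,0,0,-1],[0,0,1,0,0,0,-1],[0,0,1,0,0,0,-1]]'; python3 -m jog '[[0,0,1,0,0,0,-1],[0,0,0.9,0,0,0,-1],[0,0,0.6,0,0,0,-1],[0,0,0,0,0,0,-1]]';python3 - <<'E'
from h import *
p=r.camera("scene");a=p["frame"][200:320,260:420,::-1]
cv2.imwrite("pics/scene2.png",cv2.resize(a,None,fx=5,fy=5,interpolation=cv2.INTER_CUBIC))
p=r.camera("top");a=p["frame"][150:270,200:360,::-1]
cv2.imwrite("pics/top2.png",cv2.resize(a,None,fx=5,fy=5,interpolation=cv2.INTER_CUBIC))
E
```

```text
time: 4.42
ee_pos: [0.4372, 0.0423, 0.1349]
eef_rot: [1.0, -0.015, -0.0, 0.0]
ft_force: [-0.1, 0.2, 0.5]
width: 0.0008
time: 4.92
ee_pos: [0.4369, 0.0423, 0.1103]
eef_rot: [1.0, -0.015, -0.0, 0.0]
ft_force: [-4.5, 0.1, 3.3]
width: 0.0006
```

View pics/scene2.png

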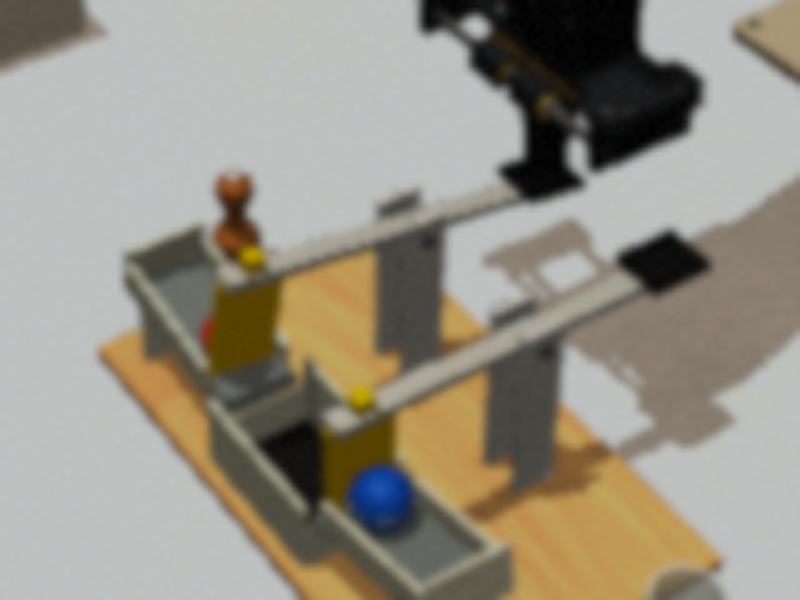

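View pics/top2.png

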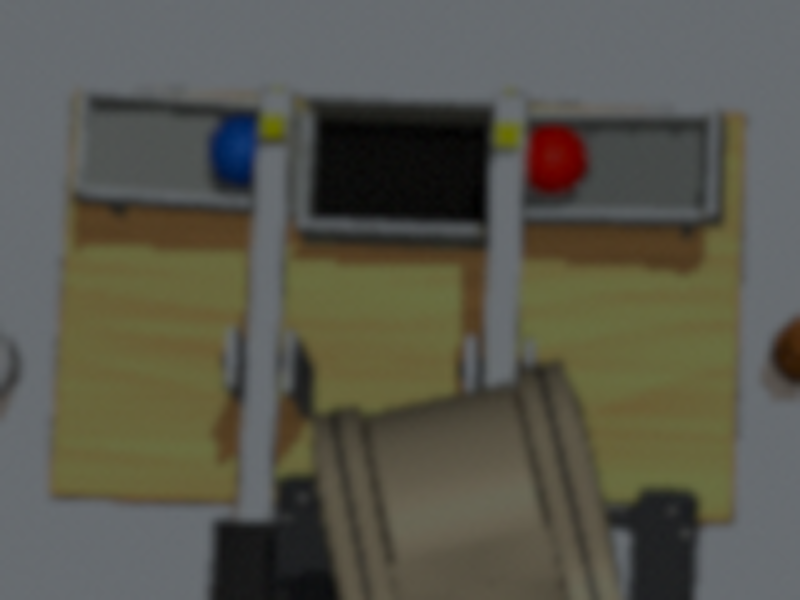

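The gate is partly raised and red is still behind it (top view (555,158)). Pressing further.

```bash
python3 -m jog '[[0,0,0.4,0,0,0,-1],[0,0,0.3,0,0,0,-1],[0,0,0,0,0,0,-1]]';python3 - <<'E'
from h import *
p=r.camera("scene");a=p["frame"][200:320,260:420,::-1]
cv2.imwrite("pics/scene3.png",cv2.resize(a,None,fx=5,fy=5,interpolation=cv2.INTER_CUBIC))
E
```

```text
time: 5.4
ee_pos: [0.4377, 0.0423, 0.1038]
eef_rot: [1.0, -0.015, 0.0, -0.0]
ft_force: [-1.1, 0.1, 4.4]
width: 0.0006
```

View pics/scene3.png

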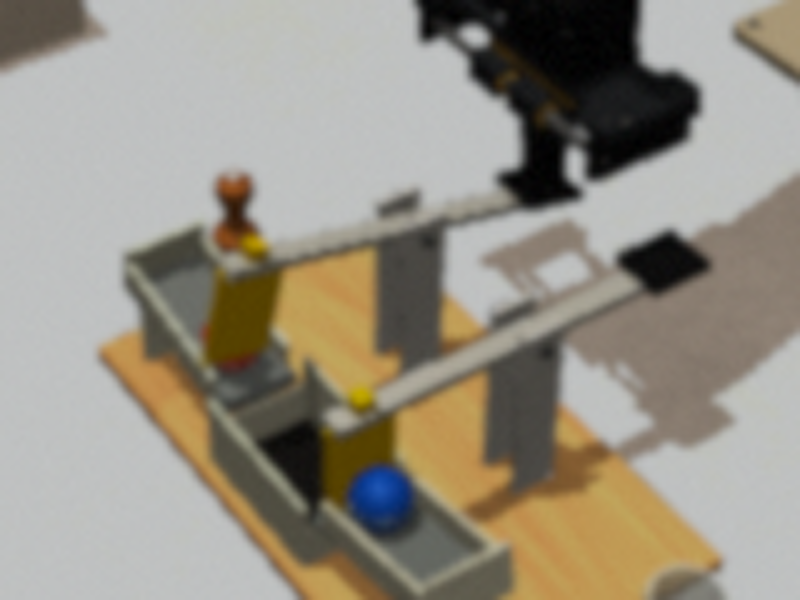

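Red now shows below the gate at (237,362). It needs more.

```bash
python3 -m jog '[[0,0,0.4,0,0,0,-1],[0,0,0.3,0,0,0,-1],[0,0,0,0,0,0,-1]]';python3 -m jog '[[0,0,0.3,0,0,0,-1],[0,0,0.2,0,0,0,-1],[0,0,0,0,0,0,-1]]';python3 - <<'E'
from h import *
p=r.camera("scene");a=p["frame"][200:320,260:420,::-1]
cv2.imwrite("pics/scene4.png",cv2.resize(a,None,fx=5,fy=5,interpolation=cv2.INTER_CUBIC))
E
```

```text
time: 5.82
ee_pos: [0.4383, 0.0423, 0.0971]
eef_rot: [1.0, -0.015, 0.001, -0.0]
ft_force: [1.7, -0.8, 5.1]
width: 0.0006
time: 6.2
ee_pos: [0.4385, 0.0423, 0.0923]
eef_rot: [1.0, -0.015, 0.001, -0.0]
ft_force: [2.0, -1.0, 5.3]
width: 0.0001
```

View pics/scene4.png

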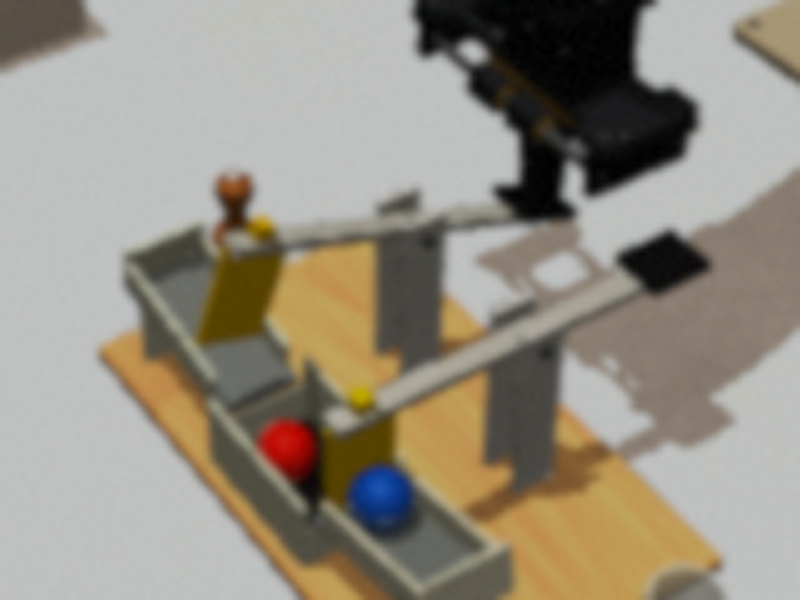

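Red has rolled into the tray at (288,450), and blue is still behind its gate. Releasing gently.

```bash
python3 -m jog '[[0,0,0,0,0,0,-1],[0,0,-0.6,0,0,0,-1],[0,0,-0.8,0,0,0,-1],[0,0,-0.8,0,0,0,-1],[0,0,-0.8,0,0,0,-1],[0,0,-0.8,0,0,0,-1],[0,0,-0.8,0,0,0,-1],[0,0,-0.8,0,0,0,-1],[0,0,-1,0,0,0,-1],[0,0,-2,0,0,0,-1],[0,0,-3,0,0,0,-1],[0,0,0,0,0,0,-1],[0,0,0,0,0,0,-1],[0,0,0,0,0,0,-1]]';python3 - <<'E'
from h import *
p=r.camera("scene");a=p["frame"][200:320,260:420,::-1]
cv2.imwrite("pics/scene5.png",cv2.resize(a,None,fx=5,fy=5,interpolation=cv2.INTER_CUBIC))
p=r.camera("top");a=p["frame"][150:270,200:360,::-1]
cv2.imwrite("pics/top5.png",cv2.resize(a,None,fx=5,fy=5,interpolation=cv2.INTER_CUBIC))
E
```

```text
time: 8.0
ee_pos: [0.4368, 0.0422, 0.205]
eef_rot: [1.0, -0.015, -0.001, -0.0]
ft_force: [-0.5, -0.3, 0.4]
width: 0.0005
```

View pics/scene5.png

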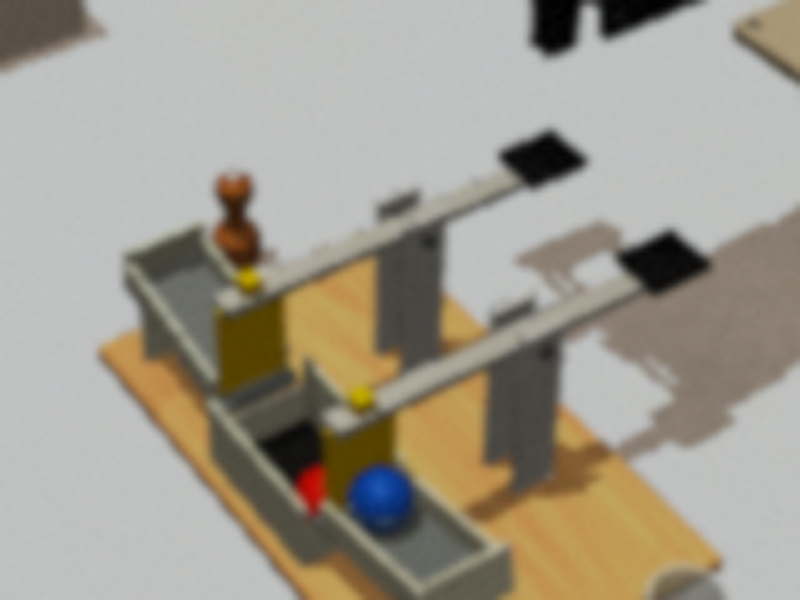

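View pics/top5.png

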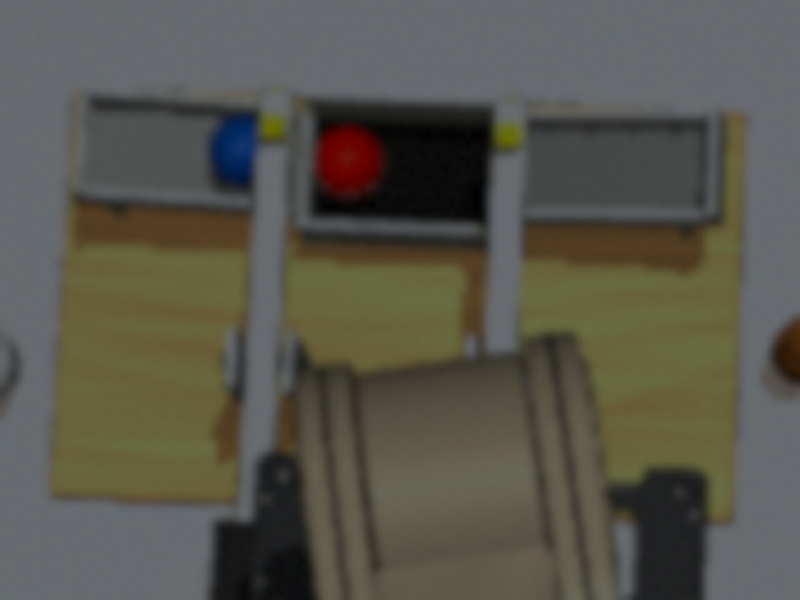

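Red is in the tray at (348,160) in the top view. Both gates are shut and both paddles are up, with the fingers clear. I'll let it settle briefly and hand in.

```bash
python3 -m jog '[[0,0,-2,0,0,0,-1],[0,0,0,0,0,0,-1],[0,0,0,0,0,0,-1],[0,0,0,0,0,0,-1],[0,0,0,0,0,0,-1],[0,0,0,0,0,0,-1],[0,0,0,0,0,0,-1],[0,0,0,0,0,0,-1]]';python3 - <<'E'
from h import *
p=r.camera("top");a=p["frame"][150:270,200:360,::-1]
cv2.imwrite("pics/top6.png",cv2.resize(a,None,fx=5,fy=5,interpolation=cv2.INTER_CUBIC))
print(r.close_job())
E
```

```text
time: 9.1
ee_pos: [0.4372, 0.0423, 0.2256]
eef_rot: [1.0, -0.015, 0.0, 0.0]
ft_force: [-0.5, -0.7, -0.2]
width: 0.0003
the job is handed in; nothing more can be done
None
```

View pics/top6.png

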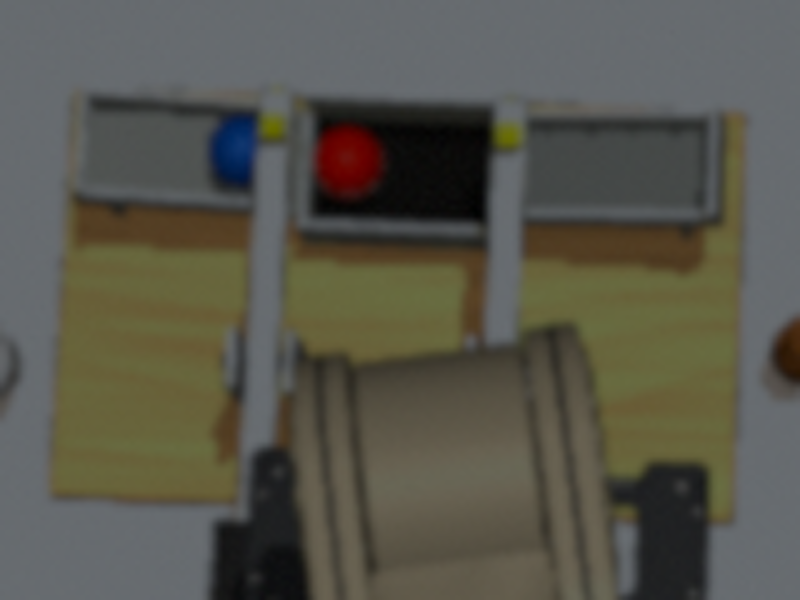

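I pressed the right paddle with closed fingers until its gate lifted and the red capsule rolled into the middle tray. I then let the paddle back up, moved the fingers clear and handed the job in at about 9 s.

- **Result:** the pictures after release show red at rest in the tray, both gates shut, both paddles up and blue still behind its own gate. The jar and stamp look unmoved, and I didn't re-check the other things. The fingers are well above the paddles, with the wrist force back near zero; the highest reading I took while pressing was about 6 N.
- **Disagreements:** the two cameras differed by about 6 mm on the paddle's sideways position, so I aimed between their readings. The press also had to go about 17 mm deeper than I had worked out before red passed.

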